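# Sort the returned fittings by kind

## Task

Sort the mixed parts lying along the front of the bench: both hex nuts into the round dish, both snap hooks into the oblong tray, and the small carton into the bay with two open ends, upright, in its middle, the carton's longer sides running squarely from one lip of the bay towards the other. Nuts and hooks must lie flat on the dish or tray floor, nothing on top of anything else, and the roll of black tape stays where it lies.

Things in the scene. Friction and masses are not known exactly. Their poses are not given: they have to be found in the camera images.
- nut_a_mid (a point): loose zinc hex nut lying flat, 18 mm across flats, 21 mm across corners, 10 mm high, 18 g; the point is its centre, half-way up (5 mm). z up; its x axis is square to a pair of flats (other pairs every 60 degrees). The two nuts are alike.
- nut_b_mid (a point): the other hex nut, the same as nut_a in size and frame.
- hook_a_mid (a point): loose steel snap hook lying flat, 31 mm wide, 74 mm long, 8 mm thick; 45 g; a bow 31 mm wide fills about its -y three quarters (widest 8 mm to the -y side of the point: grasp across there), a smaller eye 24 mm wide is at the +y end; the point is the centre of its outline, half-way up (4 mm). z up, y along its length. The two hooks are alike.
- hook_b_mid (a point): the other snap hook, the same as hook_a in size and frame.
- carton_mid (a point): loose small printed card box, 56 mm (its x) by 70 mm (its y) by 39 mm high, 0.1 to 0.21 kg; the point is its centre, 19.5 mm up. It stands with z up.
- black_roll_mid (a point): roll of black tape lying flat, 68 mm across, 20 mm high, among the parts; not to be moved. The point is its centre, 10 mm up.
- nut_dish: fixed round grey dish for the nuts, 112 mm across outside, 105 mm inside, floor 11 mm over the bench, upright wall with a beaded rim 27 mm high over the bench. Origin: centre of its underside, on the bench; z up.
- hook_tray: fixed oblong grey tray for the hooks, 112 mm (its x) by 150 mm (its y) outside, floor 11 mm over the bench, four walls 3 mm thick and 26 mm high over the bench (inside 106 x 144 mm). Origin: centre of its underside, on the bench; z up, x away from the robot; a blank label holder on its -x side.
- carton_bay: fixed grey carton bay: a floor plate 106 mm (its x) by 116 mm (its y), its top 11 mm over the bench, with a lip 3 mm thick and 33 mm high over the bench along each of its two long sides (at x = +-51.5 mm; 100 mm between the lips) and both its y ends open. Origin: centre of its underside, on the bench; z up, x away from the robot; a blank label holder on its -x side.

How it is judged:
By the outcome, as a careful person would: the job done as asked, in the order asked, and still so for the second after the job is handed in, with the robot touching nothing.
It also fails if it takes over 120 s, if anything falls off the work surface, if the arm or the gripper's body presses on something with over 40 N, if the wrist force passes 120 N, or if a joint passes its speed limit or range.

## Robot

A 7-joint arm with a two-finger parallel gripper is mounted at the origin on a cart in front of the work surface, level with it; the furniture and walls round the work are solid. World frame = base frame: x ahead of the robot, y to its left, z up, the work surface at z = 0. Lengths are in m, angles in rad, forces in N, time in s.
With the tool pointing down it reaches from about 0.4 to 0.85 m from the base axis. Payload 10.4 kg.
Tool frame: the origin (TCP) lies midway between the tips of the shut fingers; the grasp point (between the pads) lies 19 mm behind it (manip.hold_point_z is the distance from the TCP to the grasp point, in m); z points along the fingers, y is the line along which they close (so a half turn about z gives the same grasp; the last joint's range is limited). The gripper opens to 85 mm and grips with 20 to 120 N. Pads are 22 mm wide; open, the fingers measure 114 mm over their backs; the gripper's body (76 mm by 85 mm) begins 54 mm behind the grasp point. The pads swing forward as they close: fully open they stand 13 mm farther back than shut.
Start: joints at [-1.217, 0.332, -0.065, 1.46, 0.022, 1.35, -0.088], TCP at [0.23, 0.581, 0.231] pointing down, gripper open.
Joint ranges: [-2.6, 2.6], [-0.5, 2.12], [-1.47, 1.34], [0.16, 2.42], [-1.27, 4.41], [0.06, 2.06], [-2.6, 2.6]. Speed limits (rad/s): [2.22, 2.22, 2.79, 2.79, 3.14, 3.14, 3.14].

## Interface

Orientations are given as a unit quaternion [x, y, z, w].
In Python, from workcell import manip, eyes, job gives the robot as it stands.
- The arm moves only by the shell command python3 -m crank 'ROWS' [FORCE]. ROWS is JSON, a list that holds one entry, the list of rows, each a list of 7 numbers: the finger opening in cm, from 0 to 8.54, then the shift along the world's x, y, z in cm, then the turn, a rotation vector about the world's x, y, z in degrees. In form: [[[hand, x, y, z, ax, ay, az], ...]]. A call has 1 to 20 rows; each row shifts and turns the commanded pose from where the row before left it; what a row does not reach is not made up. A row lasts 1/8 s, in which the tool goes at most 62.5 mm and 10.7 degrees, less where a joint would pass 70% of its speed; a pose out of reach is approached as far as the arm can. A call with a gripper value outside its range is refused whole. The fingers move at their own pace and stop on an object; FORCE is the grip in N (left out, the last holds). Time passes only in rows, so rows that do not move let the fingers close. It gives the time, the measured TCP pose, the force, the opening and the grip force at its end, in the units of the state.
- manip.get_obs(): the state, without advancing time (a new reading comes with each control period).
- eyes.camera(name): name is "side" or "top"; returns (picture, depth): 400x640x3 uint8, red, green, blue; 400x640 float32, m along the optical axis (not along the pixel's ray), 0 where there is no reading.
- eyes.camera_params(name): a dict with "fx", "fy", "cx", "cy" (pixels), "world_from_camera" (4x4, takes a point from camera to world coordinates). Camera axes: x right, y down, z forward; pixel columns grow to the right and rows downward; lengths in m; the calibration is good to about 2 mm. A picture is of the moment at which its call begins. camera_params takes no time and is no camera call.
- job.hand_in(): hands the job in; it is judged then, once.
The state is a dict: "clock": time; "joint_pos": joint angles; "joint_velocities": joint speeds; "tau": joint torques, N m; "position": TCP position; "ee_rot": TCP orientation; "ft_force": force on the tool from outside, world axes, zero at the start; "torque": the same for the moment, N m; "grip_width": opening from 0.0 (shut) to 1.0 (fully open); "grasp_force": force on a finger pad.
Only numpy, scipy, OpenCV 4.12 (cv2) and the standard library are available. Lean on these libraries where they do the work, as an engineer would, in place of code of your own. Each camera call takes 0.05 s, during which the arm holds its last target. There are 200 camera calls.

## Working session

There is one attempt and no reset: what is moved stays moved. The work goes in short steps, Python scripts to look and compute and a shell command to move; the robot and the scene stay as the last step left them, time stands still between calls to the robot, and variables do not carry over. Pictures are saved under pics/ and viewed, at most 15 in all, crops included, and the job is handed in when it is done.

```bash
mkdir -p pics; ls; python3 - <<'E'
from workcell import manip, eyes, job
import cv2,numpy as np
np.set_printoptions(precision=4,suppress=True)
for n in("top","side"):
    im,d=eyes.camera(n); cv2.imwrite(f"pics/{n}0.png",im[:,:,::-1]); np.save(f"pics/{n}0d.npy",d)
    print(eyes.camera_params(n))
print(manip.get_obs(), manip.hold_point_z)
E
```

```text
pics
{'fx': 424.5968964364515, 'fy': 424.5968964364515, 'cx': 320.15391707768816, 'cy': 194.43978013996417, 'world_from_camera': array([[-0.1422, -0.9556,  0.2581,  0.2565],
       [-0.9898,  0.1387, -0.0316,  0.1002],
       [-0.0056, -0.26  , -0.9656,  0.9261],
       [ 0.    ,  0.    ,  0.    ,  1.    ]])}
{'fx': 436.70392879783213, 'fy': 436.70392879783213, 'cx': 318.38875413152124, 'cy': 203.7500216948547, 'world_from_camera': array([[ 0.9964, -0.0516,  0.067 ,  0.4094],
       [-0.0845, -0.5865,  0.8056, -0.719 ],
       [-0.0022, -0.8083, -0.5887,  0.6146],
       [ 0.    ,  0.    ,  0.    ,  1.    ]])}
{'clock': 0.1, 'joint_pos': array([-1.2166,  0.3328, -0.0647,  1.4608,  0.0216,  1.3499, -0.0885]), 'joint_velocities': array([-0.0009, -0.0026,  0.0031, -0.0013, -0.0017, -0.001 , -0.0009]), 'tau': array([  0.0003, -62.6747,   0.0485, -39.2429,   0.0162,   0.0071,
         0.    ]), 'position': array([0.2299, 0.5808, 0.2306]), 'ee_rot': array([ 0.1873,  0.9823, -0.0006, -0.0001]), 'ft_force': array([ 0.8231,  0.2396, -0.1309]), 'torque': array([ 0.039 , -0.0075,  0.0377]), 'grasp_force': 0.0, 'grip_width': 0.997368888146429} 0.0187
```

View pics/top0.png

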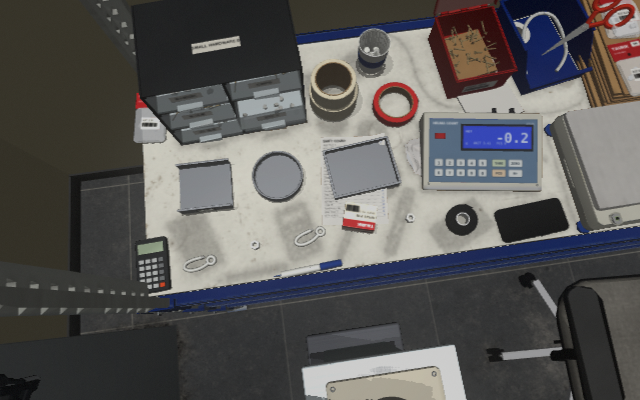

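View pics/side0.png

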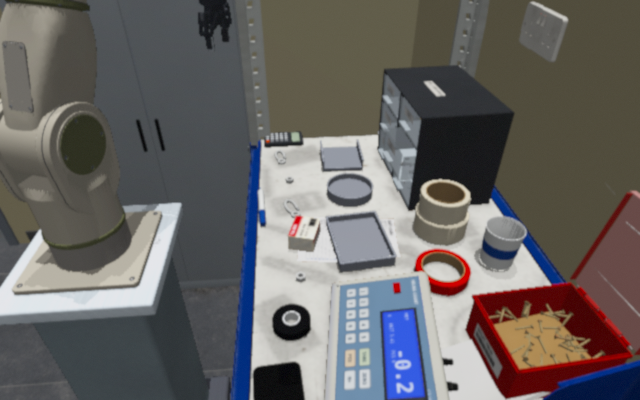

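The top view shows the bay at (205,187), dish at (278,177), tray at (361,167), hooks at (200,263) and (310,237), nuts at (255,245) and (410,217), carton at (358,219) and tape roll at (461,220). The side view agrees. Next I'll segment and measure.

```bash
cat > h.py <<'E'
import numpy as np,cv2
from workcell import manip,eyes
np.set_printoptions(precision=4,suppress=True)
def ray(n,uv,z):
    p=eyes.camera_params(n);T=p["world_from_camera"];uv=np.atleast_2d(uv).astype(float)
    d=np.c_[(uv[:,0]-p["cx"])/p["fx"],(uv[:,1]-p["cy"])/p["fy"],np.ones(len(uv))]@T[:3,:3].T
    s=(z-T[2,3])/d[:,2]; return (T[:3,3]+s[:,None]*d)[:,:2]
def cloud(n,d):
    p=eyes.camera_params(n);T=p["world_from_camera"];v,u=np.mgrid[:400,:640]
    c=np.stack([(u-p["cx"])/p["fx"]*d,(v-p["cy"])/p["fy"]*d,d],-1); return c@T[:3,:3].T+T[:3,3]
E
python3 - <<'E'
from h import *
im=cv2.imread("pics/top0.png");d=np.load("pics/top0d.npy");P=cloud("top",d)
c=cv2.resize(im[140:290,165:475],None,fx=2.58,fy=2.58,interpolation=cv2.INTER_CUBIC);cv2.imwrite("pics/crop0.png",c)
for n,(u,v) in dict(bay=(205,187),dish=(278,177),tray=(361,167),bench=(240,220),carton=(358,212),roll=(475,222),nutb=(255,245)).items():
    print(n,P[v,u],ray("top",(u,v),0))
# height blobs above bench
bz=np.median(P[215:225,235:245,2]);print("bench",bz)
E
```

```text
bay [0.5553 0.3237 0.0112] [[0.559  0.3264]]
dish [0.5549 0.1586 0.0119] [[0.5587 0.1593]]
tray [ 0.5513 -0.0306  0.0119] [[ 0.5552 -0.0323]]
bench [0.4712 0.2546 0.0006] [[0.4714 0.2547]]
carton [ 0.4437 -0.0035  0.0383] [[ 0.4517 -0.008 ]]
roll [ 0.3893 -0.253   0.0195] [[ 0.3922 -0.2606]]
nutb [0.4106 0.2271 0.0025] [[0.411  0.2274]]
bench 0.0008547927102723341
```

View pics/crop0.png

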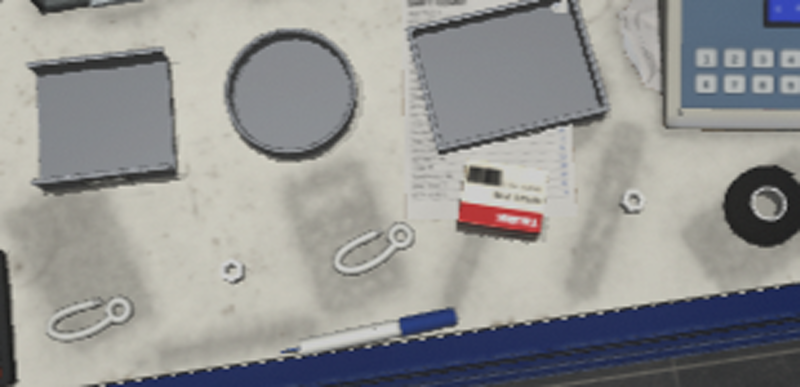

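```bash
python3 - <<'E'
from h import *
for n in("top","side"):
    d=np.load(f"pics/{n}0d.npy");P=cloud(n,d);x,y,z=P[...,0],P[...,1],P[...,2]
    b=(x>.33)&(x<.65)&(y>-.3)&(y<.42)&(d>0)
    flat=b&(abs(z)<.003);A=np.c_[x[flat],y[flat],np.ones(flat.sum())];c=np.linalg.lstsq(A,z[flat],rcond=None)[0]
    h=z-(c[0]*x+c[1]*y+c[2]);print(n,c,"noise",np.std(h[flat]))
    for lo in(.0035,):
        m=(b&(h>lo)&(h<.06)).astype(np.uint8)
        N,L,S,C=cv2.connectedComponentsWithStats(m)
        for i in range(1,N):
            if S[i,4]<12: continue
            k=L==i;q=np.c_[x[k],y[k]].astype(np.float32)*1000
            r=cv2.minAreaRect(q);print("px",C[i].round(),S[i,4],"h",np.percentile(h[k],[50,95])*1000,"mean",q.mean(0),"rect",np.round(np.r_[r[0],r[1],r[2]],1))
E
```

```text
top [ 0.0003 -0.0001  0.0004] noise 0.0013520746232541451
px [449. 157.] 4749 h [39.1071 57.9672] mean [ 537.6626 -222.3153] rect [ 550.8 -222.5  178.3  169.    81.6]
px [398. 122.] 139 h [19.8875 26.7425] mean [ 645.4109 -133.8724] rect [ 645.3 -134.6   56.3    9.3   90. ]
px [362. 167.] 3552 h [11.6547 26.5697] mean [551.196  -31.8479] rect [557.9 -32.  134.8 160.9   5.7]
px [278. 176.] 2032 h [11.7008 27.3128] mean [557.4509 159.0241] rect [556.3 158.4 112.  112.2   6.8]
px [205. 186.] 2640 h [11.5418 32.875 ] mean [557.4187 321.6416] rect [561.2 321.8 118.9 123.   89. ]
px [360. 217.] 909 h [38.1574 40.7722] mean [432.9428  -5.2036] rect [435.9  -5.3  71.4  56.   72.7]
px [462. 219.] 712 h [18.8867 21.5822] mean [ 399.7768 -226.2283] rect [ 400.6 -227.6   65.2   65.6   84.7]
px [410. 217.] 53 h [ 9.906  12.2872] mean [ 421.4344 -118.5736] rect [ 421.9 -118.8   18.2   19.2   52.9]
px [310. 236.] 250 h [ 7.0206 10.0708] mean [412.6411 105.8236] rect [414.1 107.   31.3  72.3  23.3]
px [167. 264.] 219 h [11.4812 15.3771] mean [394.9616 416.2737] rect [398.9 415.9 112.4   8.1   0. ]
p
[... 787 characters left out ...]
11.283 ] mean [413.7465 224.1165] rect [414.2 225.5  20.   20.9  58.9]
px [262. 207.] 228 h [13.9149 16.1341] mean [345.4706 102.4618] rect [344.7 118.   14.6 148.4   3.2]
px [302. 230.] 1092 h [36.0089 39.615 ] mean [434.3861  -4.0498] rect [436.4  44.7  73.3 189.9   2.1]
px [360. 240.] 3175 h [11.5419 26.0555] mean [553.3005 -33.1765] rect [559.8 -29.3 133.8 157.3   5.5]
px [371. 308.] 5216 h [41.6713 58.2138] mean [ 536.4997 -237.5868] rect [ 555.2 -209.   209.   166.3   80.9]
px [300. 276.] 75 h [ 8.6806 10.9285] mean [ 423.9717 -120.8616] rect [ 424.3 -119.7   21.4   17.3   86.9]
px [291. 321.] 1104 h [18.4531 20.5193] mean [ 402.9635 -234.7607] rect [ 402.8 -230.6   65.1   67.5    9.4]
```

```bash
python3 - <<'E'
from h import *
Q=[]
for n in("top","side"):
    d=np.load(f"pics/{n}0d.npy");P=cloud(n,d);Q.append(P[d>0].reshape(-1,3))
P=np.concatenate(Q)
k=(P[:,2]>.04)&(P[:,0]>.1)&(P[:,0]<.75)&(P[:,1]>.1)&(P[:,1]<.75)
v,c=np.unique((P[k][:,:2]//.04).astype(int),axis=0,return_counts=True)
for a,b in zip(v,c):
    if b<6: continue
    q=P[k&(P[:,0]//.04==a[0])&(P[:,1]//.04==a[1])]
    print((a*.04).round(2),b,"z",q[:,2].min().round(2),q[:,2].max().round(2))
E
```

```text
[0.08 0.64] 672 z 0.04 0.35
[0.12 0.64] 1345 z 0.04 0.35
[0.16 0.48] 72 z 0.29 0.34
[0.16 0.52] 17 z 0.3 0.35
[0.16 0.64] 963 z 0.04 0.35
[0.2  0.48] 588 z 0.29 0.35
[0.2  0.52] 826 z 0.24 0.37
[0.2  0.56] 28 z 0.3 0.36
[0.2 0.6] 20 z 0.24 0.29
[0.2  0.64] 1319 z 0.04 0.28
[0.24 0.52] 63 z 0.32 0.37
[0.24 0.56] 117 z 0.3 0.37
[0.24 0.6 ] 259 z 0.25 0.35
[0.24 0.64] 1636 z 0.04 0.35
[0.24 0.68] 211 z 0.04 0.34
[0.28 0.4 ] 2684 z 0.04 0.49
[0.28 0.44] 1034 z 0.04 0.45
[0.28 0.68] 38 z 0.04 0.34
[0.32 0.4 ] 1080 z 0.04 0.49
[0.32 0.44] 4108 z 0.04 0.44
[0.36 0.44] 347 z 0.04 0.44
[0.6  0.12] 109 z 0.1 0.11
[0.6  0.16] 37 z 0.1 0.11
[0.64 0.08] 240 z 0.08 0.24
[0.64 0.12] 842 z 0.08 0.24
[0.64 0.16] 882 z 0.08 0.24
[0.64 0.2 ] 1068 z 0.04 0.24
[0.64 0.24] 1241 z 0.04 0.24
[0.64 0.28] 1339 z 0.04 0.24
[0.64 0.32] 1169 z 0.04 0.24
[0.64 0.36] 539 z 0.04 0.24
[0.68 0.08] 750 z 0.04 0.24
[0.68 0.12] 1169 z 0.04 0.24
[0.68 0.16] 946 z 0.08 0.24
[0.68 0.2 ] 1104 z 0.08 0.24
[0.68 0.24] 559 z 0.08 0.24
[0.68 0.28] 540 z 0.08 0.24
[0.68 0.32] 546 z 0.08 0.24
[0.68 0.36] 287 z 0.04 0.24
[0.72 0.08] 222 z 0.08 0.24
[0.72 0.12] 415 z 0.08 0.24
[0.72 0.16] 431 z 0.08 0.24
[0.72 0.2 ] 426 z 0.08 0.24
[0.72 0.24] 393 z 0.23 0.24
[0.72 0.28] 378 z 0.23 0.24
[0.72 0.32] 378 z 0.23 0.24
[0.72 0.36] 163 z 0.23 0.24
```

A post stands at x 0.28–0.38, y 0.40–0.48, so I retract inward before swinging past it.

```bash
python3 -m crank '[[[4,-1.8,-3.5,0.5,0,0,0],[4,-1.8,-3.5,0.5,0,0,0],[4,-1.8,-3.5,0.5,0,0,0],[4,-1.8,-3.5,0,0,0,0],[4,-1.8,-3.5,0,0,0,0],[4,-1.8,-3.5,0,0,0,0],[4,0,0,0,0,0,0]]]' 40
```

```text
clock: 0.98
position: [0.1212, 0.3696, 0.2464]
ee_rot: [0.187, 0.982, 0.0, 0.0]
ft_force: [-0.7, 0.3, -0.2]
grip_width: 0.471
grasp_force: 0.0
```

```bash
python3 -m crank '[[[4,2.9,-1.3,0,0,0,-8],[4,3,-1.5,0,0,0,-8],[4,2.9,-1.8,0,0,0,-8],[4,2.8,-2,0,0,0,-8],[4,2.5,-2.2,0,0,0,-8],[4,2.4,-2.3,0,0,0,-8],[4,2.2,-2.4,0,0,0,-8],[4,3,-0.5,0,0,0,-8],[4,4,0,-3,0,0,-4.4],[4,4,0,-5,0,0,0],[4,0,0,0,0,0,0]]]'
```

```text
clock: 2.35
position: [0.4185, 0.2292, 0.1631]
ee_rot: [0.708, 0.706, -0.004, 0.0]
ft_force: [-1.2, 0.4, 0.4]
grip_width: 0.469
grasp_force: 0.0
```

```bash
python3 -m crank '[[[4,-0.65,-0.35,-5,0,0,0],[4,0,0,-5,0,0,0],[4,0,0,-4,0,0,0],[4,0,0,-1.6,0,0,0],[4,0,0,0,0,0,0],[4,0,0,0,0,0,0]]]'; python3 - <<'E'
from h import *
for n in("top","side"):
    im,d=eyes.camera(n)
    cv2.imwrite(f"pics/{n}1.png",im[:,:,::-1])
a=cv2.imread("pics/top1.png")[210:280,200:310];b=cv2.imread("pics/side1.png")[140:210,235:345]
cv2.imwrite("pics/c1.png",cv2.resize(np.vstack([a,b]),None,fx=4,fy=4,interpolation=cv2.INTER_CUBIC))
E
```

```text
clock: 3.1
position: [0.4126, 0.2286, 0.0132]
ee_rot: [0.707, 0.707, 0.001, 0.0]
ft_force: [0.9, 0.1, 0.4]
grip_width: 0.472
grasp_force: 0.0
```

View pics/c1.png

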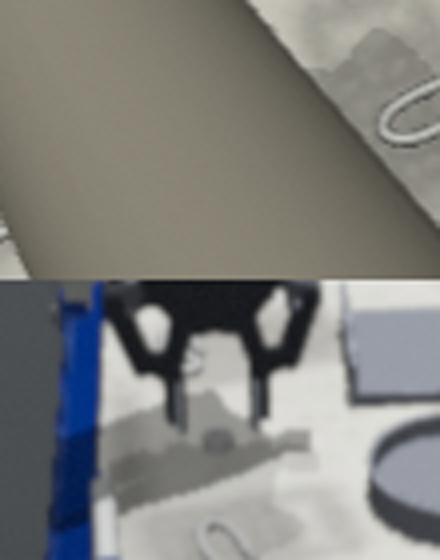

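The crop shows the nut at about (215,440), centred between the open fingers. The tool still has to drop about 11 mm.

```bash
python3 -m crank '[[[4,0,-0.3,-1.1,0,0,0],[4,0,0,0,0,0,0],[1.2,0,0,0,0,0,0],[1.2,0,0,0,0,0,0],[1.2,0,0,0,0,0,0],[1.2,0,0,0,0,0,0]]]' 40
```

```text
clock: 3.95
position: [0.4115, 0.2247, 0.0007]
ee_rot: [0.707, 0.707, 0.0, 0.0]
ft_force: [-2.5, -2.2, 4.3]
grip_width: 0.203
grasp_force: 39.1
```

```bash
python3 -m crank '[[[1.2,0,0,3,0,0,0],[1.2,0,0,4,0,0,0],[1.2,4,-1.3,0,0,0,0],[1.2,4,-1.3,0,0,0,0],[1.2,4,-1.3,0,0,0,0],[1.2,1.5,-0.8,0,0,0,0],[1.2,0,0,0,0,0,0]]]'; python3 - <<'E'
from h import *
for n in("top","side"):
    d=np.load(f"pics/{n}0d.npy");P=cloud(n,d)[d>0].reshape(-1,3)
    k=(P[:,2]>.06)&(P[:,0]>.56)&(P[:,0]<.8)
    for y in np.arange(-.1,.36,.04):
        q=P[k&(abs(P[:,1]-y)<.02)]
        if len(q)>3: print(n,y.round(2),np.percentile(q[:,0],1),q[:,2].max())
E
```

```text
clock: 4.82
position: [0.5466, 0.177, 0.0701]
ee_rot: [0.708, 0.707, -0.0, 0.0]
ft_force: [0.4, 0.1, -0.3]
grip_width: 0.205
grasp_force: 39.2
top -0.1 0.7818514137766319 0.08689613393038365
top -0.06 0.7220356278620492 0.09972568883219823
top -0.02 0.6835235734427177 0.10175522319466512
top 0.02 0.6825051326553443 0.10239830877357303
top 0.06 0.6534998449340375 0.2384545338243732
top 0.1 0.6492684895618314 0.23940330539089538
top 0.14 0.6348412680097213 0.23953109489792268
top 0.18 0.6374149931055484 0.240265680705952
top 0.22 0.6444611857710633 0.24015503951184847
top 0.26 0.6615176217926387 0.24033098849521906
top 0.3 0.6576528124752128 0.23976222707704342
top 0.34 0.667712524386752 0.23911191230289053
side -0.1 0.7842191881304315 0.0858412373241928
side -0.06 0.716490716694376 0.10013075682794104
side -0.02 0.6863563009238529 0.10122260430220154
side 0.02 0.6851601490002202 0.10069593599888327
side 0.06 0.6656472555305374 0.2372295786213689
side 0.1 0.6515113841973527 0.2376717274889939
side 0.14 0.6366983982618514 0.23770566111326202
side 0.18 0.6391711580435535 0.23901511273678738
side 0.22 0.6466134122662898 0.23862123337523883
side 0.26 0.6655044644978347 0.2392465426792016
side 0.3 0.6597307426863541 0.23754853092012418
side 0.34 0.6663960227142516 0.2376797848077884
```

```bash
python3 -m crank '[[[1.2,0.4,0.1,-3,0,0,0],[1.2,0,0,-1.8,0,0,0],[1.2,0,0,-0.7,0,0,0],[1.2,0,0,0,0,0,0],[1.2,0,0,0,0,0,0]]]'
```

```text
clock: 5.45
position: [0.5509, 0.1789, 0.0164]
ee_rot: [0.707, 0.707, 0.001, 0.0]
ft_force: [0.7, 0.4, -0.5]
grip_width: 0.205
grasp_force: 39.2
```

```bash
python3 -m crank '[[[1.2,0,0,-0.35,0,0,0],[1.2,0,0,0,0,0,0],[3,0,0,0,0,0,0],[3,0,0,0,0,0,0],[3,0,0,2,0,0,0],[3,0,0,5,0,0,0],[3,-3,-6,3,0,0,0],[4,-3,-6,0,0,0,0],[4,-3,-6,0,0,0,0],[4,-3,-6,0,0,0,0],[4,-1,-6,-2,0,0,0],[4,0,0,0,0,0,0]]]'
```

```text
clock: 6.95
position: [0.4295, -0.1026, 0.0874]
ee_rot: [0.709, 0.705, -0.0, -0.0]
ft_force: [0.1, 0.4, -0.6]
grip_width: 0.468
grasp_force: 0.0
```

```bash
python3 -m crank '[[[4,-0.65,-1.7,-4,0,0,0],[4,0,0,-3,0,0,0],[4,0,0,-1.2,0,0,0],[4,0,0,0,0,0,0],[4,0,0,0,0,0,0]]]'; python3 - <<'E'
from h import *
im,d=eyes.camera("side");cv2.imwrite("pics/c2.png",cv2.resize(im[120:320,230:430,::-1],None,fx=3,fy=3,interpolation=cv2.INTER_CUBIC))
E
```

```text
clock: 7.58
position: [0.4258, -0.1154, 0.007]
ee_rot: [0.707, 0.707, 0.001, 0.001]
ft_force: [0.2, -0.1, 0.6]
grip_width: 0.469
grasp_force: 0.0
```

View pics/c2.png

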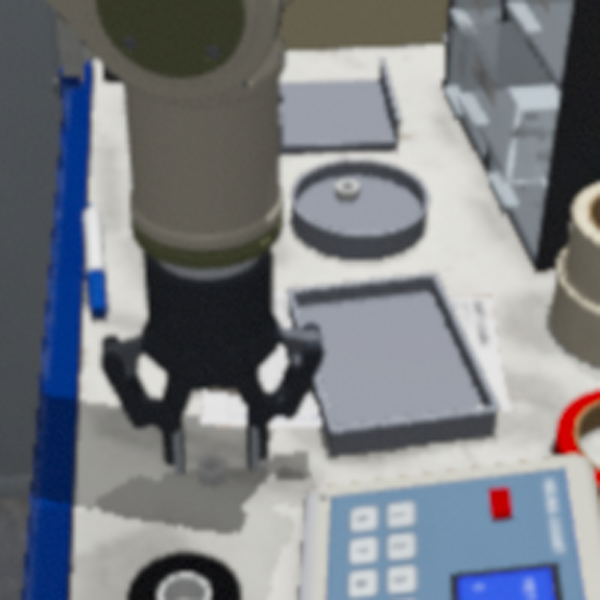

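Nut B lies flat in the dish at (347,188), and nut A is between the fingers at (212,468). Small correction, then grip.

```bash
python3 -m crank '[[[4,-0.2,-0.4,-0.5,0,0,0],[4,0,0,0,0,0,0],[1.2,0,0,0,0,0,0],[1.2,0,0,0,0,0,0],[1.2,0,0,0,0,0,0],[1.2,0,0,3,0,0,0],[1.2,0,0,5,0,0,0],[1.2,3,6,2,0,0,0],[1.2,3,6,0,0,0,0],[1.2,3,6,0,0,0,0],[1.2,3,6,0,0,0,0],[1.2,0.7,1.6,0,0,0,0],[1.2,0,0,0,0,0,0]]]' 40
```

```text
clock: 9.25
position: [0.5403, 0.1181, 0.0984]
ee_rot: [0.706, 0.708, -0.0, 0.0]
ft_force: [-0.4, -1.4, 0.1]
grip_width: 0.191
grasp_force: 39.4
```

```bash
python3 -m crank '[[[1.2,1.2,1.8,-3,0,0,0],[1.2,0,0,-3,0,0,0],[1.2,0,0,-1.8,0,0,0],[1.2,0,0,0,0,0,0],[1.2,0,0,0,0,0,0]]]'
```

```text
clock: 9.88
position: [0.5532, 0.1351, 0.022]
ee_rot: [0.707, 0.707, 0.001, 0.0]
ft_force: [0.6, 0.5, -0.1]
grip_width: 0.191
grasp_force: 39.4
```

```bash
python3 -m crank '[[[1.2,0,0,-0.85,0,0,0],[1.2,0,0,0,0,0,0],[3,0,0,0,0,0,0],[3,0,0,0,0,0,0],[3,0,0,2,0,0,0],[3,0,0,5,0,0,0],[5.5,-4,-0.5,2,0,0,8],[5.5,-4,-0.5,0,0,0,8],[5.5,-4,-0.5,0,0,0,7.3],[5.5,-2.2,-0.5,-3,0,0,0],[5.5,0,0,0,0,0,0]]]'; python3 - <<'E'
from h import *
im,d=eyes.camera("side");cv2.imwrite("pics/c3.png",cv2.resize(im[120:320,230:430,::-1],None,fx=3,fy=3,interpolation=cv2.INTER_CUBIC))
E
```

```text
clock: 11.25
position: [0.4083, 0.115, 0.0712]
ee_rot: [0.55, 0.835, -0.001, -0.001]
ft_force: [-0.4, 0.6, 0.5]
grip_width: 0.644
grasp_force: 0.0
```

View pics/c3.png

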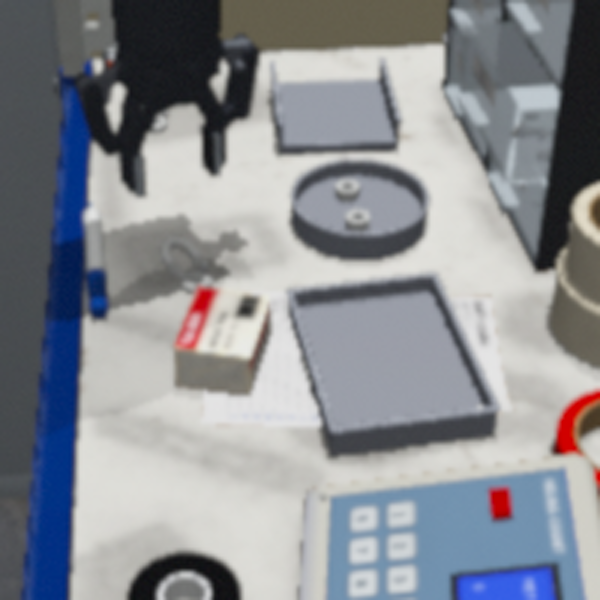

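Both nuts lie flat and apart in the dish, at (347,188) and (357,217). Hook A is under the gripper. Descending.

```bash
python3 -m crank '[[[5.5,0.2,-0.1,-3,0,0,0],[5.5,0,0,-2.5,0,0,0],[5.5,0,0,-1.2,0,0,0],[5.5,0,0,0,0,0,0],[5.5,0,0,0,0,0,0]]]'; python3 - <<'E'
from h import *
im,d=eyes.camera("side");cv2.imwrite("pics/c4.png",cv2.resize(im[130:250,230:350,::-1],None,fx=4,fy=4,interpolation=cv2.INTER_CUBIC))
E
```

```text
clock: 11.92
position: [0.4134, 0.115, 0.0063]
ee_rot: [0.55, 0.835, 0.001, 0.0]
ft_force: [-0.3, -0.4, 0.9]
grip_width: 0.644
grasp_force: 0.0
```

View pics/c4.png

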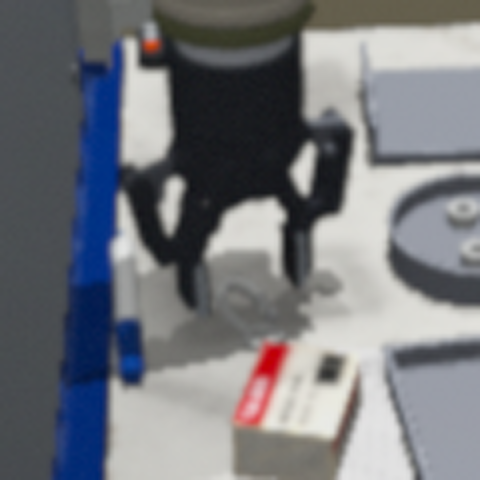

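The hook's bow sits between the fingers at about (240,295). Lower and grip.

```bash
python3 -m crank '[[[5.5,-0.2,0,-0.5,0,0,0],[5.5,0,0,0,0,0,0],[2.4,0,0,0,0,0,0],[2.4,0,0,0,0,0,0],[2.4,0,0,0,0,0,0],[2.4,0,0,0,0,0,0]]]' 60
```

```text
clock: 12.72
position: [0.4106, 0.1147, 0.0008]
ee_rot: [0.55, 0.835, 0.0, -0.0]
ft_force: [-2.8, -0.8, 8.8]
grip_width: 0.299
grasp_force: 58.6
```

```bash
python3 -m crank '[[[2.4,0,0,1,0,0,0],[2.4,0,0,3,0,0,0],[2.4,0,0,4,0,0,0],[2.4,1,-0.5,1,0,0,9],[2.4,2,-1,0,0,0,9],[2.4,2,-2,0,0,0,9],[2.4,2,-2,0,0,0,9],[2.4,2,-2,0,0,0,9],[2.4,2,-2,0,0,0,9],[2.4,2,-2,0,0,0,9],[2.4,1,-1,0,0,0,9],[2.4,0,0,0,0,0,0]]]'; python3 - <<'E'
from h import *
im,d=eyes.camera("side");cv2.imwrite("pics/c5.png",cv2.resize(im[120:270,240:430,::-1],None,fx=4,fy=4,interpolation=cv2.INTER_CUBIC));np.save("pics/c5d.npy",d)
im,d=eyes.camera("top");cv2.imwrite("pics/t5.png",im[:,:,::-1]);np.save("pics/t5d.npy",d)
E
```

```text
clock: 14.22
position: [0.5508, -0.0113, 0.0907]
ee_rot: [-0.045, 0.999, -0.0, 0.0]
ft_force: [-0.4, 0.4, 0.7]
grip_width: 0.295
grasp_force: 59.5
```

View pics/c5.png

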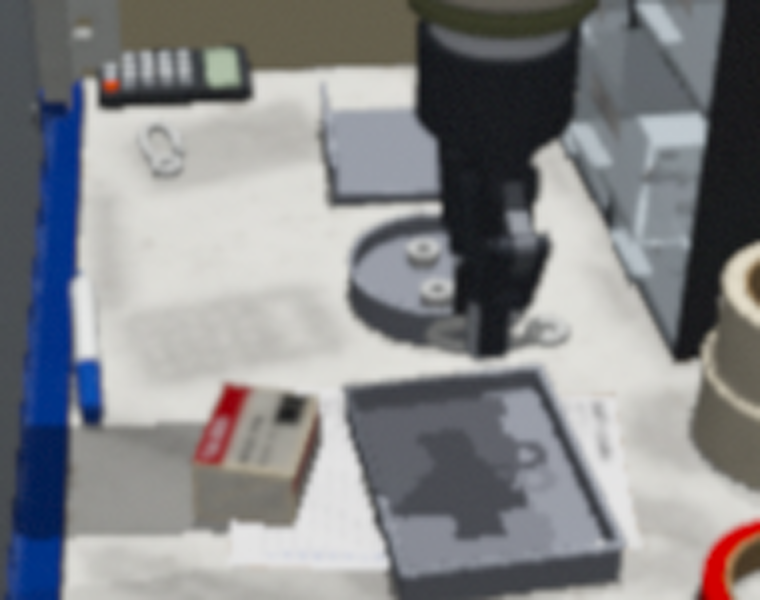

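The hook is held level, eye away from the robot (about 570,330), finger about 5 mm to the bow side of its middle. I'll refine the tray and bay floors before placing.

```bash
python3 - <<'E'
from h import *
for n,seeds in(("top",[(361,167),(205,187),(278,177)]),("side",[(360,240),(342,157),(349,189)])):
    im=cv2.imread(f"pics/{n}0.png").astype(int);d=np.load(f"pics/{n}0d.npy");P=cloud(n,d)
    for s in seeds:
        c=im[s[1],s[0]];m=((abs(im-c).max(2)<22)&(abs(P[...,2]-.0115)<.005)).astype(np.uint8)
        m=cv2.morphologyEx(m,cv2.MORPH_OPEN,np.ones((3,3)))
        N,L,S,C=cv2.connectedComponentsWithStats(m,connectivity=4);k=L==L[s[1],s[0]]
        v,u=np.nonzero(k);q=ray(n,np.c_[u,v],.011)*1000
        r=cv2.minAreaRect(q.astype(np.float32));print(n,s,k.sum(),np.round(np.r_[r[0],r[1],r[2]],1),q.mean(0))
# carton top face
for n in("top","side"):
    d=np.load(f"pics/{n}0d.npy");P=cloud(n,d);k=(abs(P[...,2]-.039)<.004)&(abs(P[...,0]-.436)<.06)&(abs(P[...,1]+.005)<.06)
    m=cv2.morphologyEx(k.astype(np.uint8),cv2.MORPH_OPEN,np.ones((3,3)));v,u=np.nonzero(m);q=ray(n,np.c_[u,v],.039)*1000
    r=cv2.minAreaRect(q.astype(np.float32));print("carton",n,np.round(np.r_[r[0],r[1],r[2]],1),q.mean(0))
E
```

```text
top (361, 167) 2544 [550.6 -29.7 101.7 140.7   5.3] [549.3269 -28.8871]
top (205, 187) 1998 [558.  322.7 115.1  93.4  88.4] [557.3388 322.6982]
top (278, 177) 1469 [557.  158.6  99.7  97.3  82.5] [557.2128 158.9866]
side (360, 240) 1832 [551.8 -23.3 100.8 125.8   5.5] [551.5847 -26.8785]
side (342, 157) 689 [558.1 321.  110.1  94.9  88.6] [557.7525 319.2404]
side (349, 189) 550 [560.4 169.3  75.3  96.4  85. ] [559.6839 167.0385]
carton top [435.6  -6.1  69.7  54.8  73.5] [435.5434  -6.0955]
carton side [438.4  -9.9  73.   55.2  73.8] [437.9205 -10.6755]
```

```bash
python3 -m crank '[[[2.4,-0.8,1.25,-2,0,0,0],[2.4,0,0,-2.5,0,0,0],[2.4,0,0,-1.8,0,0,0],[2.4,0,0,-0.8,0,0,0],[2.4,0,0,0,0,0,0],[2.4,0,0,0,0,0,0]]]'
```

```text
clock: 15.08
position: [0.5431, 0.0021, 0.0201]
ee_rot: [-0.046, 0.999, 0.0, 0.001]
ft_force: [-0.5, 0.0, 0.0]
grip_width: 0.3
grasp_force: 59.5
```

```bash
python3 -m crank '[[[2.4,0,0,-0.7,0,0,0],[2.4,0,0,0,0,0,0],[4,0,0,0,0,0,0],[4,0,0,0,0,0,0],[4,0,0,1,0,0,0],[4,0,0,4,0,0,0],[4,0,0,3,0,0,0],[5,-1.9,4.4,0,0,0,-9],[5,-1.9,4.4,0,0,0,-9],[5.5,-1.9,4.4,0,0,0,-9],[5.5,-1.9,4.4,0,0,0,-9],[5.5,-1.9,4.4,0,0,0,-9],[5.5,-1.9,4.4,0,0,0,-9],[5.5,-1.9,4.4,0,0,0,-9],[5.5,-1.9,4.4,0,0,0,-9],[5.5,0,0,0,0,0,-9],[5.5,0,0,0,0,0,0]]]'; python3 - <<'E'
from h import *
im,d=eyes.camera("side");cv2.imwrite("pics/c6.png",cv2.resize(im[110:280,230:430,::-1],None,fx=3.5,fy=3.5,interpolation=cv2.INTER_CUBIC))
E
```

```text
clock: 17.2
position: [0.3905, 0.3544, 0.0929]
ee_rot: [0.613, 0.79, 0.0, 0.0]
ft_force: [0.4, -1.0, 0.3]
grip_width: 0.645
grasp_force: 0.0
```

View pics/c6.png

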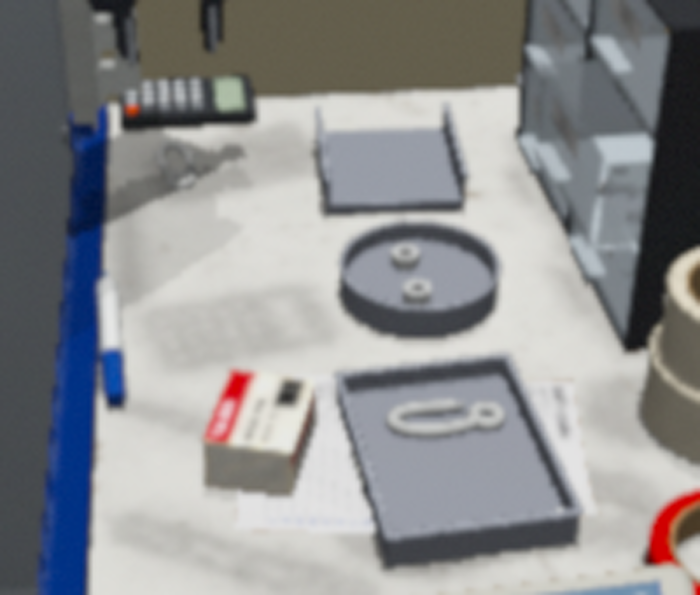

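Hook A lies flat in the tray at (445,415). The gripper is above hook B. Descending on it.

```bash
python3 -m crank '[[[5.5,-0.3,0.2,-3,0,0,0],[5.5,0,0,-3,0,0,0],[5.5,0,0,-2,0,0,0],[5.5,0,0,-0.9,0,0,0],[5.5,0,0,0,0,0,0],[5.5,0,0,0,0,0,0]]]'; python3 - <<'E'
from h import *
im,d=eyes.camera("side");cv2.imwrite("pics/c7.png",cv2.resize(im[80:200,230:350,::-1],None,fx=4,fy=4,interpolation=cv2.INTER_CUBIC))
E
```

```text
clock: 18.0
position: [0.3881, 0.3565, 0.0043]
ee_rot: [0.613, 0.79, 0.001, 0.0]
ft_force: [1.1, 0.6, -1.0]
grip_width: 0.647
grasp_force: 0.0
```

View pics/c7.png

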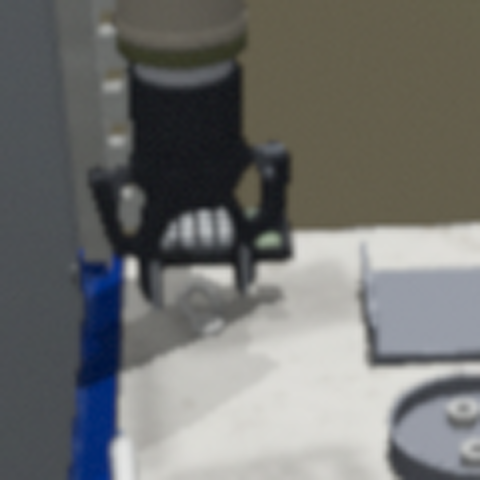

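Hook B at (205,300) is between the fingers. Grip it, lift, and carry to the tray's near half, tray y = −32, at (0.549, −0.062), turning +81°.

```bash
python3 -m crank '[[[5.5,0,0,-0.3,0,0,0],[5.5,0,0,0,0,0,0],[2.4,0,0,0,0,0,0],[2.4,0,0,0,0,0,0],[2.4,0,0,0,0,0,0],[2.4,0,0,0,0,0,0],[2.4,0,0,1,0,0,0],[2.4,0,0,3,0,0,0],[2.4,0,0,4,0,0,0],[2.4,0,0,1,0,0,0]]]' 60; python3 -m crank '[[[2.4,1.6,-4.2,0,0,0,8],[2.4,1.6,-4.2,0,0,0,8],[2.4,1.6,-4.2,0,0,0,8],[2.4,1.6,-4.2,0,0,0,8],[2.4,1.6,-4.2,0,0,0,8],[2.4,1.6,-4.2,0,0,0,8],[2.4,1.6,-4.2,0,0,0,8],[2.4,1.6,-4.2,0,0,0,8],[2.4,1.6,-4.2,0,0,0,8],[2.4,1.6,-4.2,0,0,0,9],[2.4,0,0,0,0,0,0]]]'; python3 - <<'E'
from h import *
im,d=eyes.camera("side");cv2.imwrite("pics/c8.png",cv2.resize(im[120:290,240:430,::-1],None,fx=3.5,fy=3.5,interpolation=cv2.INTER_CUBIC))
E
```

```text
clock: 19.3
position: [0.3886, 0.3572, 0.0934]
ee_rot: [0.614, 0.79, 0.002, 0.0]
ft_force: [1.0, 0.2, -0.3]
grip_width: 0.295
grasp_force: 59.3
clock: 20.68
position: [0.5475, -0.068, 0.0901]
ee_rot: [-0.045, 0.999, -0.001, -0.0]
ft_force: [-0.2, 0.2, 0.3]
grip_width: 0.3
grasp_force: 59.3
```

View pics/c8.png

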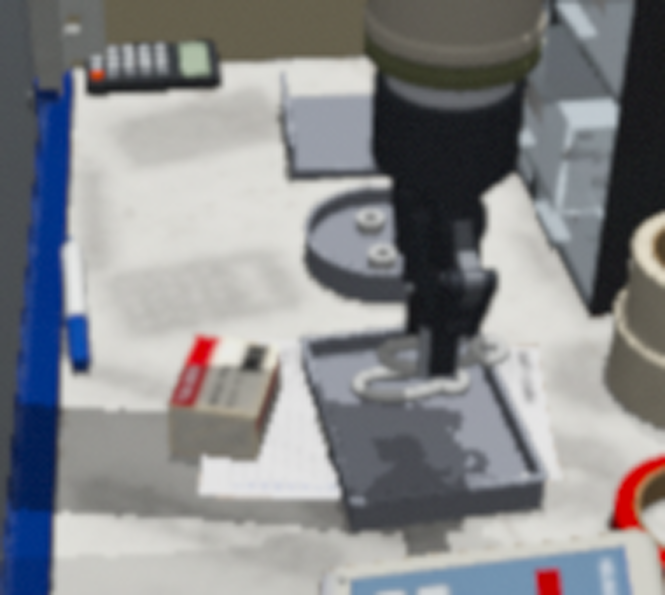

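Hook B is held level at (430,360), eye away. Lower it into the near half of the tray.

```bash
python3 -m crank '[[[2.4,0.15,0.5,-2,0,0,0],[2.4,0,0,-2.5,0,0,0],[2.4,0,0,-2,0,0,0],[2.4,0,0,-0.8,0,0,0],[2.4,0,0,0,0,0,0],[2.4,0,0,0,0,0,0]]]'
```

```text
clock: 21.48
position: [0.5495, -0.0586, 0.0182]
ee_rot: [-0.046, 0.999, 0.0, 0.001]
ft_force: [0.4, 0.2, 0.2]
grip_width: 0.299
grasp_force: 59.3
```

```bash
python3 -m crank '[[[2.4,0,-0.3,-0.5,0,0,0],[2.4,0,0,0,0,0,0],[4,0,0,0,0,0,0],[4,0,0,0,0,0,0],[4,0,0,1,0,0,0],[4,0,0,4,0,0,0],[4,0,0,3,0,0,0],[4,-1,0.5,0.5,0,0,-10.1],[7,-1,0.5,0,0,0,-10.1],[7,-1,0.5,0,0,0,-10.1],[7,-1,0.5,0,0,0,-10.1],[7,-1,0.5,0,0,0,-10.1],[7,-1,0.5,0,0,0,-10.1],[7,-1,0.5,0,0,0,-10.1],[7,-1,0.5,0,0,0,-10.1],[7,-1,0.5,0,0,0,-10.1],[7,-1,0.5,0,0,0,-10.1],[7,-1.3,0.4,0,0,0,-10.1],[7,0,0,0,0,0,0]]]'; python3 - <<'E'
from h import *
im,d=eyes.camera("side");cv2.imwrite("pics/c9.png",cv2.resize(im[120:290,240:430,::-1],None,fx=3.5,fy=3.5,interpolation=cv2.INTER_CUBIC))
E
```

```text
clock: 23.85
position: [0.4358, -0.0075, 0.0979]
ee_rot: [0.797, 0.604, 0.001, -0.0]
ft_force: [0.2, -0.7, 0.0]
grip_width: 0.818
grasp_force: 0.0
```

View pics/c9.png

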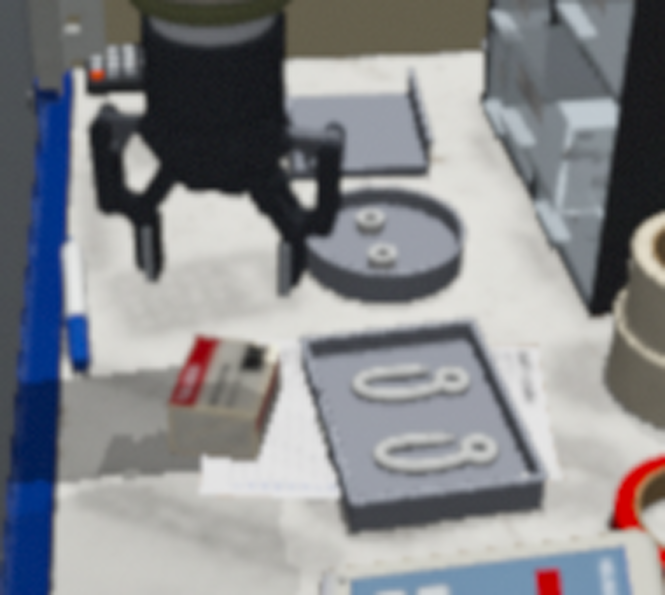

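Both hooks lie flat and apart in the tray, at (410,380) and (435,450), and the gripper is above the carton. Descending.

```bash
python3 -m crank '[[[7,0.1,0.1,-3,0,0,-0.7],[7,0,0,-3,0,0,0],[7,0,0,-2,0,0,0],[7,0,0,-0.6,0,0,0],[7,0,0,0,0,0,0],[5,0,0,0,0,0,0],[5,0,0,0,0,0,0],[5,0,0,0,0,0,0],[5,0,0,0,0,0,0]]]' 30
```

```text
clock: 25.02
position: [0.4378, -0.0068, 0.0123]
ee_rot: [0.801, 0.599, 0.001, 0.0]
ft_force: [-0.7, -0.4, 7.4]
grip_width: 0.645
grasp_force: 32.8
```

```bash
python3 -m crank '[[[5,0,0,1,0,0,0],[5,0,0,3,0,0,0],[5,0,0,4,0,0,0],[5,1,3,0.5,0,0,9.5],[5,1,3,0,0,0,9.5],[5,1,3,0,0,0,9.5],[5,1,3,0,0,0,9.5],[5,1,3,0,0,0,9.5],[5,1,3,0,0,0,9.5],[5,1,3,0,0,0,9.5],[5,1,3,0,0,0,9.5],[5,1,3,0,0,0,9.5],[5,1,3,0,0,0,9.5],[5,1,2,0,0,0,9.5],[5,0,0,0,0,0,0]]]'; python3 - <<'E'
from h import *
im,d=eyes.camera("side");cv2.imwrite("pics/c10.png",cv2.resize(im[90:240,240:430,::-1],None,fx=4,fy=4,interpolation=cv2.INTER_CUBIC))
E
```

```text
clock: 26.9
position: [0.5469, 0.3147, 0.0967]
ee_rot: [0.016, 1.0, 0.0, 0.0]
ft_force: [-0.3, -0.9, -1.3]
grip_width: 0.65
grasp_force: 32.5
```

View pics/c10.png

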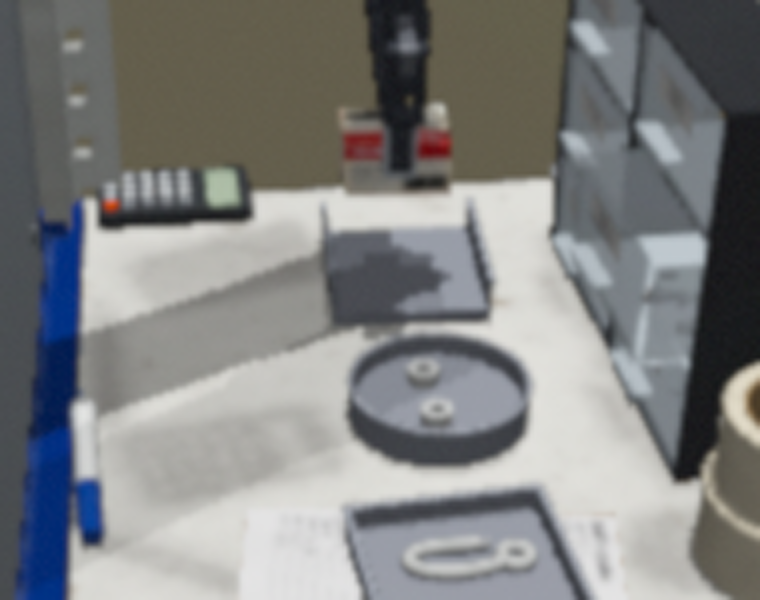

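The carton is held level, spanning columns 343–450 with the finger at 398, so it is centred. Lower it into the bay.

```bash
python3 -m crank '[[[5,1.15,0.7,-2,0,0,0.2],[5,0,0,-2.5,0,0,0],[5,0,0,-1.6,0,0,0],[5,0,0,-0.6,0,0,0],[5,0,0,0,0,0,0],[5,0,0,0,0,0,0]]]'
```

```text
clock: 27.7
position: [0.559, 0.3204, 0.0304]
ee_rot: [0.016, 1.0, 0.0, 0.001]
ft_force: [-0.1, -0.1, -2.0]
grip_width: 0.646
grasp_force: 32.5
```

```bash
python3 -m crank '[[[5,0,0.15,-0.6,0,0,0],[5,0,0,0,0,0,0],[5,0,0,-0.05,0,0,0],[5,0,0,0,0,0,0]]]'
```

```text
clock: 28.2
position: [0.5586, 0.3219, 0.0234]
ee_rot: [0.016, 1.0, 0.0, 0.0]
ft_force: [-1.5, -1.0, 5.6]
grip_width: 0.646
grasp_force: 33.2
```

Contact with the floor. Release, rise and move clear, then check with both cameras.

```bash
python3 -m crank '[[[7,0,0,0,0,0,0],[7,0,0,0,0,0,0],[7,0,0,0,0,0,0],[7,0,0,2,0,0,0],[7,0,0,4,0,0,0],[7,0,0,5,0,0,0],[7,-3,-3,5,0,0,0],[7,-4,-5,5,0,0,0],[7,-5,-5,4,0,0,0],[7,-5,-6,2,0,0,0],[7,-3,-6,0,0,0,0],[7,0,-6,0,0,0,0],[7,0,-6,0,0,0,0],[7,0,-6,0,0,0,0],[7,0,-6,0,0,0,0],[7,0,0,0,0,0,0]]]'; python3 - <<'E'
from h import *
for n in("top","side"):
    im,d=eyes.camera(n);cv2.imwrite(f"pics/{n}F.png",im[:,:,::-1]);P=cloud(n,d)
    k=(abs(P[...,2]-.050)<.004)&(abs(P[...,0]-.558)<.06)&(abs(P[...,1]-.322)<.06)
    m=cv2.morphologyEx(k.astype(np.uint8),cv2.MORPH_OPEN,np.ones((3,3)));v,u=np.nonzero(m)
    if len(u)>10:
        q=ray(n,np.c_[u,v],.050)*1000;r=cv2.minAreaRect(q.astype(np.float32));print("carton",n,np.round(np.r_[r[0],r[1],r[2]],1),q.mean(0),np.median(P[m>0][:,2]))
a=cv2.imread("pics/topF.png")[130:290,150:480];b=cv2.imread("pics/sideF.png")[110:350,230:500]
a=cv2.resize(a,(500,242));b=cv2.resize(b,(400,356));c=np.zeros((598,500,3),np.uint8);c[:242]=a;c[242:598,:400]=b;cv2.imwrite("pics/F.png",c)
E
```

```text
clock: 30.2
position: [0.3933, -0.1306, 0.2667]
ee_rot: [0.019, 1.0, 0.001, 0.001]
ft_force: [-0.0, 0.2, -0.3]
grip_width: 0.82
grasp_force: 0.0
carton top [556.3 320.7  54.   70.6  86.4] [555.5959 321.1076] 0.04983245756361143
carton side [559.3 316.4  56.1  69.4  84.9] [558.4827 317.1836] 0.0499793924482268
```

View pics/F.png

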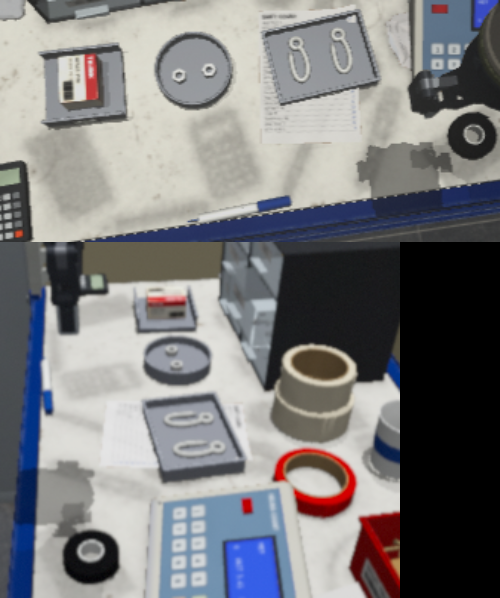

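The final view shows the carton upright in the bay at (80,80), nuts in the dish at (179,75) and (209,70), hooks in the tray, and the roll in place. I'll check the carton's squareness more closely by line fits.

```bash
python3 - <<'E'
from h import *
im0,d=eyes.camera("top");P=cloud("top",d)
k=(P[...,2]>.042)&(P[...,2]<.06)&(abs(P[...,0]-.558)<.06)&(abs(P[...,1]-.322)<.06)
def edge(k,axis,z):
    out=[]
    if axis==1:
        rows=[(v,np.nonzero(k[v])[0]) for v in range(400) if k[v].sum()>15][3:-3]
        for f in(np.min,np.max): out.append(np.array([(f(u)+(.5 if f is np.max else -.5),v) for v,u in rows]))
    else:
        cols=[(u,np.nonzero(k[:,u])[0]) for u in range(640) if k[:,u].sum()>15][3:-3]
        for f in(np.min,np.max): out.append(np.array([(u,f(v)+(.5 if f is np.max else -.5)) for u,v in cols]))
    for e in out:
        q=ray("top",e,z).astype(np.float32)*1000;vx,vy,x,y=cv2.fitLine(q,cv2.DIST_HUBER,0,.01,.01).ravel()
        print(" angle",np.degrees(np.arctan2(vy,vx)).round(2)%180,"thru",x.round(1),y.round(1),len(e))
print("carton sides (y edges)");edge(k,1,.05);print("carton ends (x edges)");edge(k,0,.05)
d0=np.load("pics/top0d.npy");P0=cloud("top",d0);im=cv2.imread("pics/top0.png").astype(int);c=im[187,205]
b=((abs(im-c).max(2)<22)&(abs(P0[...,2]-.0115)<.005)).astype(np.uint8);b=cv2.morphologyEx(b,cv2.MORPH_OPEN,np.ones((3,3)))
N,L=cv2.connectedComponents(b,connectivity=4);b=L==L[187,205]
print("bay y edges");edge(b,1,.011);print("bay lips");edge(b,0,.011)
g=cv2.resize(im0[145:225,160:250,::-1],None,fx=6.5,fy=6.5,interpolation=cv2.INTER_CUBIC);cv2.imwrite("pics/G.png",g)
E
```

```text
carton sides (y edges)
 angle 176.44 thru 560.4 348.6 25
 angle 178.44 thru 551.4 292.4 25
carton ends (x edges)
 angle 85.87 thru 591.4 317.0 20
 angle 88.97 thru 520.3 323.6 20
bay y edges
 angle 176.76 thru 570.5 380.1 35
 angle 178.63 thru 548.9 265.4 35
bay lips
 angle 88.51 thru 604.1 319.4 46
 angle 88.19 thru 512.0 325.2 46
```

View pics/G.png

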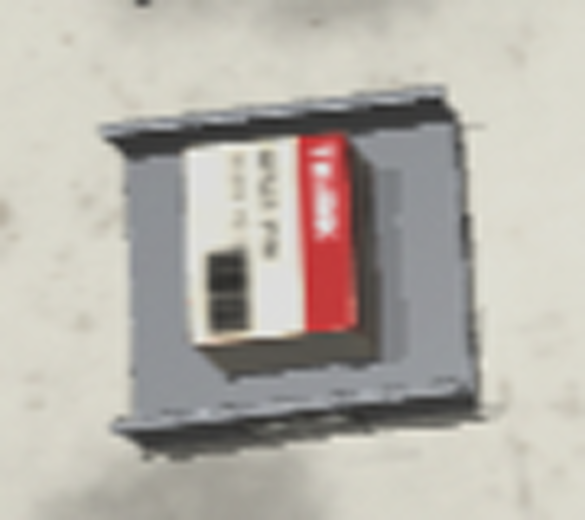

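The close view shows the carton square between the lips, within about 1°, and within about 2 mm of the bay's middle.

```bash
python3 -c "from workcell import job; print(job.hand_in())"
```

```text
the job is handed in; nothing more can be done
None
```

I handed the job in at about 30 s on the clock: both nuts lie flat in the dish, both hooks lie flat and apart in the tray, the carton stands upright in the bay within about 2 mm of its middle and 1° of square, and the tape roll was not touched.

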